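Clamp a notepad in the hydraulic pad press

TASK

Get the notepad clamped in the pad press for gluing its back edge. Push it fully home on the bed, square against the two rear pins and the side pin, gently, without jamming it on them. Then, by the T-handle only, crack the release valve anticlockwise just far enough that the ram sinks slowly under its own weight, never faster than 2 cm a second, and once the platen rests on the pad shut the valve again fully; do not touch the ram or platen and leave the other things on the desk where they are.

Things in the scene. Friction and masses are not known exactly. Their poses are not given: they have to be found in the camera images.
- press: Small hydraulic pad press of grey steel, fixed on the desk. Origin: on the desk under the bed; x points to the back of the press (ram side), y to its left, z up. The flat bed, top 16 mm above the desk, spans x -140 to 110 mm, y -102 to 102 mm; right of it the foot plate goes on to y = -220 mm under the pump unit.
- crosshead (a point): Centre of the press's crosshead, at x = 48, y = 0, z = 133 mm of the press. The crosshead (52 mm in x, 196 mm in y, 30 mm high) stands on two round columns 20 mm thick at x = 48, y = -78 and 78 mm, and carries the upright cylinder (60 mm across) with its top 231 mm above the desk; a round gauge sits on its front. Keep the gripper clear of it.
- valve_block (a point): Top centre of the valve block's gland nut, 64 mm above the desk, at x = -62, y = -185 mm of the press; the T-handle stands on it. The block is 46 mm square. Behind it, towards +x, lies a round oil reservoir 108 mm long whose top is 69 mm above the desk. A thin copper pipe runs from the block to the cylinder.
- stops: Three fixed upright steel pins on the bed, 12 mm thick, tops 36 mm above the desk. This origin and axes are those of the press: rear pins at x = 68, y = -22 and 22 mm (front faces at x = 62 mm); side pin at x = 5, y = 39 mm (right face at y = 33 mm).
- notepad: Loose notepad, white paper on a brown board, 130 mm (x) by 66 mm (y) by 20 mm, 100 to 170 g; origin under its centre. Lies on the bed 35 to 60 mm short of the rear pins, 5 to 25 mm clear of the side pin, a little askew, its +x end to the rear. Home: +x end on both rear pins, left long side on the side pin: centre at x = -3, y = 0 mm of the press, axes parallel.
- ram (a joint): How far the ram has come down, m: 0 fully up (foot of the platen 65 mm above the bed), 0.045 when it rests on the 20 mm notepad, 0.060 end of travel. Starts at 0 to 0.012. Holds still while the valve is shut; it can only sink and cannot be raised again.
- platen: Dark steel pressing bar at the foot of the ram, 26 mm (x) by 96 mm (y) by 24 mm high; origin at the centre of its foot, over x = 48, y = 0 mm of the press. Comes down on the rear end of the notepad. With the ram it weighs 0.45 to 1.2 kg, different each time.
- valve (a joint): Release valve angle, rad: 0 shut (hard stop), growing anticlockwise from above to 1.5. Starts at 0 to 0.05, stays where left, takes about 0.1 N m. The ram stands still up to a cracking angle between 0.12 and 0.78, unknown beforehand (heavier ram: earlier); beyond it the ram sinks, a little faster lower down, by 11 to 15 mm/s for each further 0.1 rad. Turning back stops it at once.
- valve_handle: T-handle of the release valve: upright dark bar 54 mm long (x; parallel to the press's x when shut), 11 mm thick (y), 22 mm high, reaching from 12 to 34 mm above this origin (72 to 94 mm above the desk). Origin on the valve's upright axis, at x = -62, y = -185, z = 60 mm of the press. Turns with the valve.
- glue_stick: Glue stick standing upright, 26 mm across and 97 mm high; bystander. Origin at its foot.
- bulldog_clip: Black bulldog clip, 42 x 40 x 23 mm; bystander. Origin under its centre.
- eraser: Eraser in a sleeve, 23 x 46 x 13 mm; bystander. Origin under its centre.

How it is judged:
On the way, in this order (a step that is already met when the one before it is completed fails the run):
1. the notepad is home: square against both rear pins and the side pin, the ram still up (x of notepad in the frame of press between -0.0052 and 0 m and y of notepad in the frame of press between -0.0022 and 0.0022 m and angle between the x axis of notepad and the x axis of press, either way round below 0.035 rad and value of joint ram below 0.03 m), for 0.2 s.
2. the valve is cracked open and the ram is sinking (value of joint valve above 0.1 rad and velocity of joint ram above 0.0015 m/s and value of joint ram below 0.044 m), for 0.1 s.
3. the platen has come down on the notepad (value of joint ram above 0.042 m and contact force between platen and notepad above 2 N), for 0.2 s.
At the end, for the whole second after the job is handed in: The notepad is home (within about 2 mm of touching the rear pins and the side pin, within 2 degrees of square), the platen rests on it (ram down more than 42 mm, more than 2 N on the pad), the valve is shut (less than 0.08 rad) and all is still (all of step 3 and x of notepad in the frame of press between -0.0052 and 0 m and y of notepad in the frame of press between -0.0022 and 0.0022 m and angle between the x axis of notepad and the x axis of press, either way round below 0.035 rad and value of joint valve below 0.08 rad and linear speed of notepad below 0.01 m/s and velocity of joint ram below 0.002 m/s).
It fails at once if the ram sinks faster than 2 cm a second (velocity of joint ram above 0.02 m/s).
It fails at once if the robot touches the platen or ram (contact force between any of the arm, the fingers and platen above 0.5 N).
It fails at once if the notepad is jammed against the pins with more than 20 N (contact force between notepad and stops above 20 N).
It fails at once if the glue stick, bulldog clip or eraser is shifted by more than 2 cm (distance of any of glue_stick, bulldog_clip, eraser from where it was at the start of the episode above 0.02 m).
It also fails if it takes over 72 s, if anything falls off the work surface, if the arm or the gripper's body presses on something with over 40 N, if the wrist force passes 120 N, or if a joint passes its speed limit or range.

ROBOT

A 6-joint arm with a two-finger parallel gripper is mounted at the origin on a cart in front of the work surface, level with it; the furniture and walls round the work are solid. World frame = base frame: x ahead of the robot, y to its left, z up, the work surface at z = 0. Lengths are in m, angles in rad, forces in N, time in s.
With the tool pointing down it reaches from about 0.3 to 0.775 m from the base axis. Payload 14.6 kg.
Tool frame: the origin (TCP) lies at the centre of the arm's flange, where the gripper is bolted on; the fingertips stand 173 mm ahead of it and the grasp point (between the pads) lies 155 mm ahead of it; z points along the fingers, y is the line along which they close (so a half turn about z gives the same grasp; the last joint's range is limited). The gripper opens to 85 mm and grips with 20 to 120 N. Pads are 22 mm wide; open, the fingers measure 114 mm over their backs; the gripper's body (76 mm by 85 mm) begins 54 mm behind the grasp point. The pads swing forward as they close: fully open they stand 13 mm farther back than shut.
Start: joints at [-1.368, 0.3, 1.521, -0, 1.321, -0.067], TCP at [0.147, -0.53, 0.405] pointing down, gripper open.
Joint ranges: [-3.03, 3.03], [-0.79, 2.21], [0.23, 2.52], [-1.04, 4.18], [0, 3.07], [-2.55, 2.55]. Speed limits (rad/s): [2.22, 2.22, 2.57, 3.14, 3.14, 3.14].

INTERFACE

Orientations are given as a unit quaternion [x, y, z, w].
In Python, from bench import env gives the robot as it stands.
- The arm moves only by the shell command python3 -m handwheel 'ROWS' [OPENING] [FORCE]. ROWS is JSON, a list of rows, each an object of numbers: "dx", "dy", "dz": the shift along the tool's x, y, z in m; "rx", "ry", "rz": the turn, a rotation vector about the tool's x, y, z in degrees. In form: [{"dx": .., "dy": .., "dz": .., "rx": .., "ry": .., "rz": ..}, ...]. A call has 1 to 8 rows; each row is the pose to reach, as a shift and turn from the pose commanded when the call began, along the tool's axes at that moment; what a row does not reach only later rows make up. A row lasts 1/10 s, in which the tool goes at most 50 mm and 8.59 degrees, less where a joint would pass 70% of its speed; a pose out of reach is approached as far as the arm can. A call with a gripper value outside its range is refused whole. OPENING is the opening, from 0 (shut) to 1 (fully open), set as the call begins (- or left out, the last holds). The fingers move at their own pace and stop on an object; FORCE is the grip in N (left out, the last holds). Time passes only in rows, so rows that repeat a pose let the fingers close. It gives the time, the measured TCP pose, the force, the opening and the grip force at its end, in the units of the state.
- env.sense(): the state, without advancing time (a new reading comes with each control period).
- env.grab_frame(name): name is "scene" or "top"; returns a dict with "color" (384x512x3 uint8, red, green, blue), "vertical_fov" (degrees; the focal length in pixels is half the picture's height over the tangent of half this angle, whatever the lens; pixels are square), "cx", "cy" (the principal point, pixels), "cam_to_world" (4x4, takes a point from camera to world coordinates). Camera axes: x right, y up, looking along -z (the intrinsics and any distortion apply to the point x, -y, -z); pixel columns grow to the right and rows downward; lengths in m; the calibration is good to about 2 mm. A picture is of the moment at which its call begins. There is no depth.
- env.sign_off(): hands the job in; it is judged then, once.
The state is a dict: "time": time; "q": joint angles; "joint_velocities": joint speeds; "effort": joint torques, N m; "ee_pos": TCP position; "ee_rot": TCP orientation; "force": force on the tool from outside, world axes, zero at the start; "wrist_torque": the same for the moment, N m; "width": finger opening in m; "finger_force": force on a finger pad.
Only numpy, scipy, OpenCV 4.12 (cv2) and the standard library are available. Lean on these libraries where they do the work, as an engineer would, in place of code of your own. Each camera call takes 0.05 s, during which the arm holds its last target. There are 200 camera calls.

## Working session

There is one attempt and no reset: what is moved stays moved. The work goes in short steps, Python scripts to look and compute and a shell command to move; the robot and the scene stay as the last step left them, time stands still between calls to the robot, and variables do not carry over. Pictures are saved under pics/ and viewed, at most 10 in all, crops included, and the job is handed in when it is done.

```bash
mkdir -p pics; ls
python3 - <<'E'
from bench import env
import cv2,pickle,numpy as np
for n in ("scene","top"):
    f=env.grab_frame(n); pickle.dump(f,open(f"pics/{n}0.pkl","wb"))
    cv2.imwrite(f"pics/{n}0.png",cv2.resize(f["color"][:,:,::-1],(800,600),interpolation=cv2.INTER_CUBIC))
    print({k:v for k,v in f.items() if k!="color"})
print(env.sense())
E
```

```text
pics
{'vertical_fov': 53.51021602862691, 'cx': 258.4093787577886, 'cy': 191.87052028163512, 'cam_to_world': array([[-0.59901235,  0.53390574, -0.59676533, -0.04449291],
       [-0.80059006, -0.41373744,  0.43344767,  0.41819221],
       [-0.01548396,  0.7374049 ,  0.67527347,  0.75792957],
       [ 0.        ,  0.        ,  0.        ,  1.        ]])}
{'vertical_fov': 46.62898605399066, 'cx': 260.90989546509246, 'cy': 193.94235997575566, 'cam_to_world': array([[-0.02696529,  0.98620744, -0.16330267,  0.31847653],
       [-0.99959859, -0.02518181,  0.01298188,  0.00156697],
       [ 0.00869057,  0.16358718,  0.9864906 ,  1.25154179],
       [ 0.        ,  0.        ,  0.        ,  1.        ]])}
{'time': 0.1, 'q': array([-1.36759346e+00,  3.00438487e-01,  1.52154030e+00, -2.18093435e-05,
        1.32070373e+00, -6.65909993e-02]), 'joint_velocities': array([-3.06427788e-04,  9.35876257e-06, -1.26569844e-03,  1.92904026e-03,
        3.73965256e-05,  1.88907454e-03]), 'effort': array([ 2.53103889e-05, -5.44381821e+01, -3.62372196e+01, -1.06135249e-04,
        3.04319969e-03, -1.41413349e-05]), 'ee_pos': array([ 0.14658745, -0.5300747 ,  0.40415636]), 'ee_rot': array([ 9.90914687e-01,  1.34490843e-01, -4.77324547e-05, -5.42940040e-04]), 'force': array([-0.40898592,  0.05554968,  0.17468183]), 'wrist_torque': array([ 0.01606823, -0.05777306,  0.03830488]), 'finger_force': 0.0, 'width': 0.08527800679161286}
```

View pics/scene0.png

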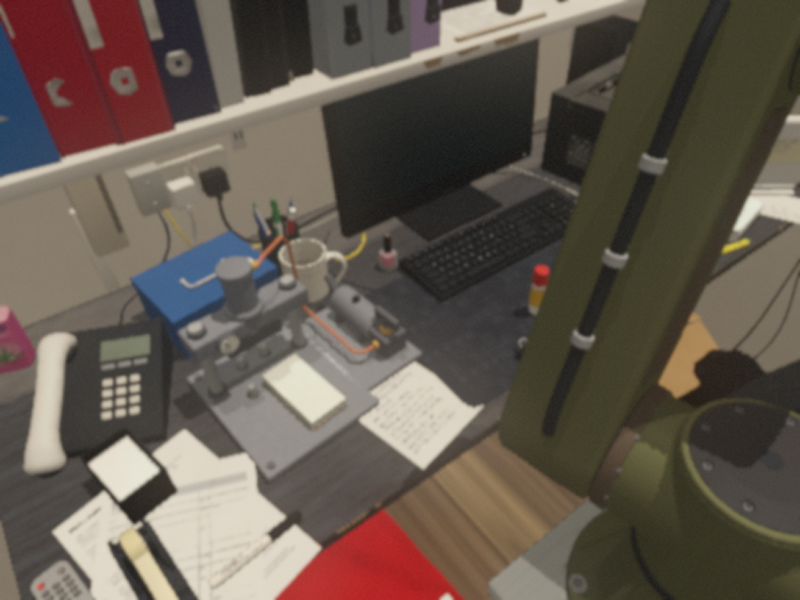

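View pics/top0.png

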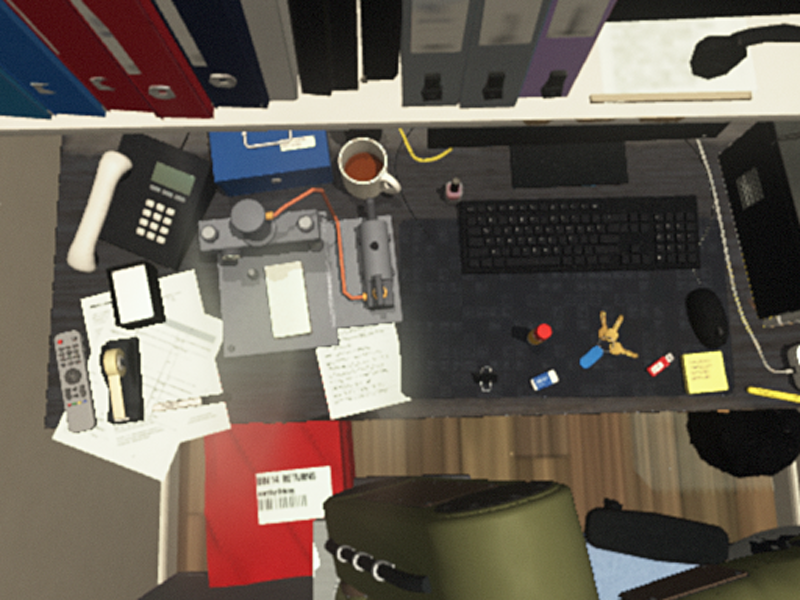

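The top view shows the press at left (bed about x 220–335, y 250–350), the pad at (288,300), the valve handle near (378,290), and the bystanders around (485–545, 330–380), clear of the work. Next I'll take enlarged crops.

Run:
```python
import cv2,pickle,numpy as np
for n,(x0,y0,w,h) in (("top",(122,125,144,108)),("scene",(112,155,168,126))):
    f=pickle.load(open(f"pics/{n}0.pkl","rb")); s=800/w
    im=cv2.resize(f["color"][y0:y0+h,x0:x0+w,::-1],(800,600),interpolation=cv2.INTER_CUBIC)
    im=cv2.convertScaleAbs(im,alpha=1.5)
    for k in range(0,w,10):
        p=int(k*s); cv2.line(im,(p,0),(p,8),(0,255,255),1); cv2.putText(im,str(x0+k),(p,20),0,.35,(0,255,255),1)
    for k in range(0,h,10):
        p=int(k*s); cv2.line(im,(0,p),(8,p),(0,255,255),1); cv2.putText(im,str(y0+k),(10,p+4),0,.35,(0,255,255),1)
    cv2.imwrite(f"pics/{n}0c.png",im)
```

```text
(no output)
```

View pics/top0c.png

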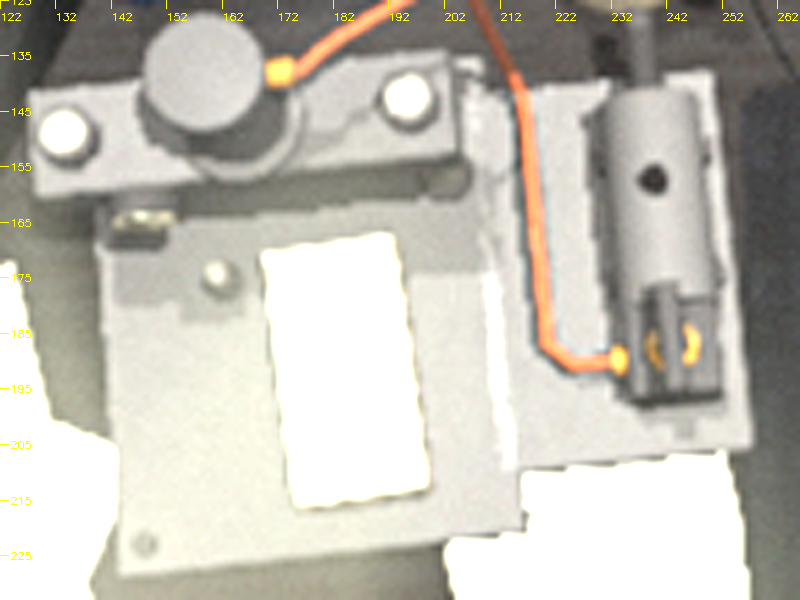

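View pics/scene0c.png

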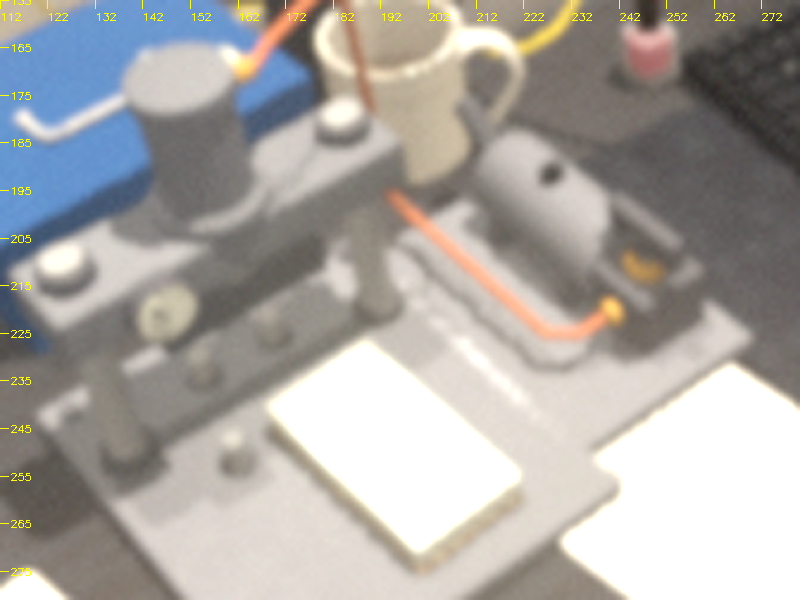

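```bash
cat > h.py <<'E'
import pickle,numpy as np,cv2
from scipy.optimize import least_squares
def proj(f,P):
    T=np.linalg.inv(f["cam_to_world"]); p=np.atleast_2d(P)@T[:3,:3].T+T[:3,3]
    F=192/np.tan(np.radians(f["vertical_fov"]/2))
    return np.c_[f["cx"]+F*p[:,0]/-p[:,2], f["cy"]-F*p[:,1]/-p[:,2]]
def ray(f,uv,z):
    F=192/np.tan(np.radians(f["vertical_fov"]/2)); M=f["cam_to_world"]
    uv=np.atleast_2d(uv); d=np.c_[(uv[:,0]-f["cx"])/F,-(uv[:,1]-f["cy"])/F,-np.ones(len(uv))]@M[:3,:3].T
    return M[:3,3]+d*((z-M[2,3])/d[:,2])[:,None]
def pw(s,P):
    c,n=np.cos(s[2]),np.sin(s[2]); P=np.atleast_2d(P)
    return np.c_[s[0]+c*P[:,0]-n*P[:,1], s[1]+n*P[:,0]+c*P[:,1], P[:,2]]
ld=lambda n:pickle.load(open(f"pics/{n}.pkl","rb"))
E
cat > fit.py <<'E'
from h import *
ft,fs=ld("top0"),ld("scene0")
tc=lambda a:np.array([122,125])+np.array(a,float)/5.5556
sc=lambda a:np.array([112,155])+np.array(a,float)/4.762
T=[((-.14,.102,.016),(120,576)),((-.14,-.102,.016),(522,528)),((.005,.039,.036),(217,271)),((.048,0,.231),(205,70)),((-.062,-.185,.094),(667,337))]
S=[((-.14,-.102,.016),(618,488)),((.068,.022,.036),(205,350)),((.068,-.022,.036),(273,315)),((.005,.039,.036),(232,435)),((.048,0,.231),(180,75))]
def fun(x,s=False):
    a=proj(ft,pw(x,[p for p,_ in T]))-tc([q for _,q in T]); b=proj(fs,pw(x,[p for p,_ in S]))-sc([q for _,q in S])
    return (a,b) if s else np.r_[a.ravel(),b.ravel()]
r=least_squares(fun,[.55,.25,.1],loss="soft_l1"); print("press",r.x); a,b=fun(r.x,1); print(a.round(1));print(b.round(1))
for n,f,q in (("top",ft,tc([(262,250),(392,233),(430,488),(296,510)])),("scene",fs,sc([(270,405),(370,340),(521,475),(420,553)]))):
    W=ray(f,q,.036); c,s=np.cos(r.x[2]),np.sin(r.x[2])
    print(n,((W[:,:2]-r.x[:2])@np.array([[c,-s],[s,c]])).round(4).tolist(), W.round(3).tolist())
E
python3 fit.py
```

```text
press [0.58036189 0.22258332 0.06902192]
[[-0.7  0.1]
 [ 0.4  1.7]
 [-0.1  0.3]
 [-0.   0.2]
 [ 0.7  0.8]]
[[ 1.2 -1.1]
 [-1.3 -0.1]
 [-0.7 -1.1]
 [-0.4 -0.1]
 [-0.5 -1.6]]
top [[0.0146, 0.0157], [0.0172, -0.0497], [-0.1132, -0.0592], [-0.1179, 0.0072]] [[0.594, 0.239, 0.036], [0.601, 0.174, 0.036], [0.471, 0.156, 0.036], [0.462, 0.222, 0.036]]
scene [[0.0087, 0.0133], [0.0126, -0.051], [-0.1147, -0.0574], [-0.1204, 0.0074]] [[0.588, 0.236, 0.036], [0.596, 0.173, 0.036], [0.47, 0.157, 0.036], [0.46, 0.222, 0.036]]
```

```bash
cat >> h.py <<'E'
PR=np.array([.5804,.2226,.0690])
from scipy.spatial.transform import Rotation as R
def goto(press_xy,z,yaw_press,s=None):
    """move from sensed TCP to TCP over press_xy at height z with tool x at yaw_press in press frame"""
    from bench import env
    s=s or env.sense(); M=R.from_quat(s["ee_rot"]).as_matrix()
    t=pw(PR,[press_xy[0],press_xy[1],z])[0]; d=M.T@(t-s["ee_pos"])
    a=PR[2]+yaw_press; G=np.array([[np.cos(a),np.sin(a),0],[np.sin(a),-np.cos(a),0],[0,0,-1]])
    print("target",t.round(4),"d mm",(d*1e3).round(1),"rotvec deg",np.degrees(R.from_matrix(M.T@G).as_rotvec()).round(2))
def here():
    from bench import env
    s=env.sense(); M=R.from_quat(s["ee_rot"]).as_matrix(); c,n=np.cos(PR[2]),np.sin(PR[2])
    d=s["ee_pos"][:2]-PR[:2]; Fp=s["force"]
    print("t",round(s["time"],2),"press xy mm",(np.array([c*d[0]+n*d[1],-n*d[0]+c*d[1]])*1e3).round(2),"z",round(s["ee_pos"][2]*1e3,2),"yaw",round(np.degrees(np.arctan2(M[1,0],M[0,0])-PR[2]),2),
     "F press",np.array([c*Fp[0]+n*Fp[1],-n*Fp[0]+c*Fp[1],Fp[2]]).round(2),"w",round(s["width"]*1e3,1),"ff",round(float(s["finger_force"]),1))
E
python3 -c "
from h import *
here(); goto((-.051-.045,-.0215-.003),.30,.065)"
```

```text
t 0.1 press xy mm [-484.67 -720.97] z 404.16 yaw 11.5 F press [-0.4   0.08  0.17] w 85.3 ff 0.0
target [0.4863 0.1915 0.3   ] d mm [ 519.8 -604.8  104.8] rotvec deg [-0.06  0.    7.78]
```

```bash
python3 -m handwheel '[{"dx":0.26,"dy":-0.3,"dz":0.03,"rz":4},{"dx":0.26,"dy":-0.3,"dz":0.03,"rz":4},{"dx":0.26,"dy":-0.3,"dz":0.03,"rz":4},{"dx":0.26,"dy":-0.3,"dz":0.03,"rz":4},{"dx":0.26,"dy":-0.3,"dz":0.03,"rz":4},{"dx":0.26,"dy":-0.3,"dz":0.03,"rz":4},{"dx":0.26,"dy":-0.3,"dz":0.03,"rz":4},{"dx":0.26,"dy":-0.3,"dz":0.03,"rz":4}]' 1
python3 -c "
from h import *
here(); goto((-.051-.045,-.0215-.003),.30,.065)"
```

```text
t 0.1 press xy mm [-484.67 -720.97] z 404.16 yaw 11.5 F press [-0.4   0.08  0.17] w 85.3 ff 0.0
target [0.4863 0.1915 0.3   ] d mm [ 519.8 -604.8  104.8] rotvec deg [-0.06  0.    7.78]$[0]: bad value
```

```bash
python3 -m handwheel '[{"dx":0.26,"dy":-0.3,"dz":0.03,"rx":0,"ry":0,"rz":4},{"dx":0.26,"dy":-0.3,"dz":0.03,"rx":0,"ry":0,"rz":4},{"dx":0.26,"dy":-0.3,"dz":0.03,"rx":0,"ry":0,"rz":4},{"dx":0.26,"dy":-0.3,"dz":0.03,"rx":0,"ry":0,"rz":4},{"dx":0.26,"dy":-0.3,"dz":0.03,"rx":0,"ry":0,"rz":4},{"dx":0.26,"dy":-0.3,"dz":0.03,"rx":0,"ry":0,"rz":4},{"dx":0.26,"dy":-0.3,"dz":0.03,"rx":0,"ry":0,"rz":4},{"dx":0.26,"dy":-0.3,"dz":0.03,"rx":0,"ry":0,"rz":4}]' 1
python3 -c "
from h import *
here(); goto((-.051-.045,-.0215-.003),.30,.065)"
```

```text
time: 0.9
ee_pos: [0.3174, -0.1697, 0.3746]
ee_rot: [0.995, 0.1, 0.0, 0.0]
force: [1.7, -0.9, 0.2]
width: 0.0855
finger_force: 0.0
t 0.9 press xy mm [-289.41 -373.2 ] z 374.59 yaw 7.48 F press [ 1.65 -0.99  0.19] w 85.5 ff 0.0
target [0.4863 0.1915 0.3   ] d mm [ 237.2 -320.6   74.6] rotvec deg [ 0.01 -0.02  3.76]
```

```bash
python3 -m handwheel '[{"dx":0.237,"dy":-0.32,"dz":0.075,"rx":0,"ry":0,"rz":3.8},{"dx":0.237,"dy":-0.32,"dz":0.075,"rx":0,"ry":0,"rz":3.8},{"dx":0.237,"dy":-0.32,"dz":0.075,"rx":0,"ry":0,"rz":3.8},{"dx":0.237,"dy":-0.32,"dz":0.075,"rx":0,"ry":0,"rz":3.8},{"dx":0.237,"dy":-0.32,"dz":0.075,"rx":0,"ry":0,"rz":3.8},{"dx":0.237,"dy":-0.32,"dz":0.075,"rx":0,"ry":0,"rz":3.8},{"dx":0.237,"dy":-0.32,"dz":0.075,"rx":0,"ry":0,"rz":3.8},{"dx":0.237,"dy":-0.32,"dz":0.075,"rx":0,"ry":0,"rz":3.8}]' 1
python3 -m handwheel '[{"dx":0,"dy":0,"dz":0,"rx":0,"ry":0,"rz":0},{"dx":0,"dy":0,"dz":0,"rx":0,"ry":0,"rz":0}]' >/dev/null
python3 - <<'E'
from h import *
from bench import env
here(); goto((-.051-.045,-.0215-.003),.21,.065)
f=env.grab_frame("scene"); pickle.dump(f,open("pics/scene1.pkl","wb"))
x0,y0,w,h=112,125,208,156
im=cv2.resize(f["color"][y0:y0+h,x0:x0+w,::-1],(800,600),interpolation=cv2.INTER_CUBIC); cv2.imwrite("pics/scene1c.png",cv2.convertScaleAbs(im,alpha=1.2))
E
```

```text
time: 1.7
ee_pos: [0.4841, 0.1866, 0.3]
ee_rot: [0.998, 0.067, -0.0, 0.0]
force: [0.5, -0.6, 0.5]
width: 0.0853
finger_force: 0.0
t 1.9 press xy mm [-99.17 -30.91] z 299.78 yaw 3.8 F press [-0.92 -1.23  0.02] w 85.4 ff 0.0
target [0.4863 0.1915 0.21  ] d mm [ 3.7 -6.2 89.8] rotvec deg [0.02 0.1  0.08]
```

View pics/scene1c.png

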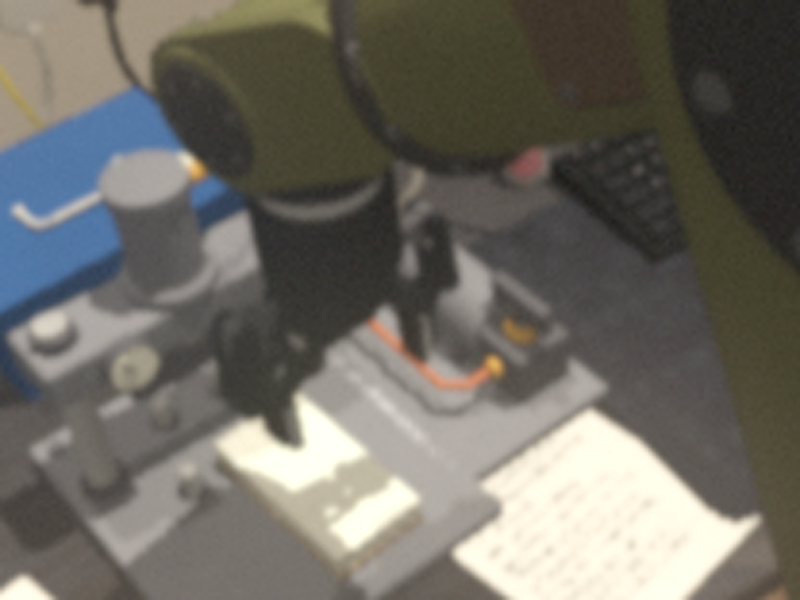

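The gripper hangs over the pad, left fingertip at (290,440) and right at (415,355), straddling its long axis. Descending.

```bash
python3 -m handwheel '[{"dx":0.0037,"dy":-0.0062,"dz":0.03,"rx":0,"ry":0,"rz":0},{"dx":0.0037,"dy":-0.0062,"dz":0.06,"rx":0,"ry":0,"rz":0},{"dx":0.0037,"dy":-0.0062,"dz":0.08,"rx":0,"ry":0,"rz":0},{"dx":0.0037,"dy":-0.0062,"dz":0.09,"rx":0,"ry":0,"rz":0},{"dx":0.0037,"dy":-0.0062,"dz":0.09,"rx":0,"ry":0,"rz":0},{"dx":0.0037,"dy":-0.0062,"dz":0.09,"rx":0,"ry":0,"rz":0}]' 1 20 >/dev/null
python3 - <<'E'
from h import *
from bench import env
here()
f=env.grab_frame("scene"); pickle.dump(f,open("pics/scene2.pkl","wb"))
x0,y0,w,h=132,185,128,96
im=cv2.resize(f["color"][y0:y0+h,x0:x0+w,::-1],(800,600),interpolation=cv2.INTER_CUBIC); cv2.imwrite("pics/scene2c.png",cv2.convertScaleAbs(im,alpha=1.3))
E
```

```text
t 2.55 press xy mm [-95.5  -25.45] z 211.79 yaw 3.66 F press [0.46 0.85 0.12] w 85.6 ff 0.0
```

View pics/scene2c.png

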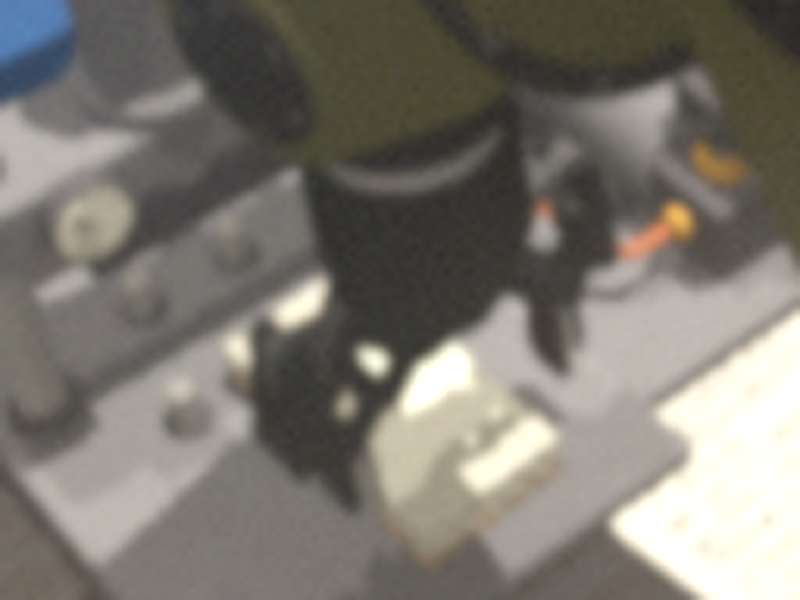

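Run:
```python
from h import *
f=ld("scene2"); c=pw(PR,[-.0955,-.0255,0])[0]; a=PR[2]+.064
for side,px in ((1,(187.2,265.8)),(-1,(222.4,244.2))):
  print(px)
  for z in (.026,.036,.046,.052):
    for o in (.043,.050):
        p=c+[-np.sin(a)*o*side,np.cos(a)*o*side,z]; print(z,o,proj(f,p).round(1))
```

```text
(187.2, 265.8)
0.026 0.043 [[191.8 270.1]]
0.026 0.05 [[189.3 271.9]]
0.036 0.043 [[191.2 267.6]]
0.036 0.05 [[188.7 269.3]]
0.046 0.043 [[190.6 264.9]]
0.046 0.05 [[188.1 266.7]]
0.052 0.043 [[190.2 263.3]]
0.052 0.05 [[187.8 265.1]]
(222.4, 244.2)
0.026 0.043 [[220.  249.6]]
0.026 0.05 [[222.2 248. ]]
0.036 0.043 [[219.6 246.9]]
0.036 0.05 [[221.8 245.4]]
0.046 0.043 [[219.3 244.3]]
0.046 0.05 [[221.5 242.7]]
0.052 0.043 [[219.1 242.7]]
0.052 0.05 [[221.3 241.1]]
```

```bash
python3 -m handwheel '[{"dx":0,"dy":0,"dz":0.008,"rx":0,"ry":0,"rz":0},{"dx":0,"dy":0,"dz":0.013,"rx":0,"ry":0,"rz":0},{"dx":0,"dy":0,"dz":0.018,"rx":0,"ry":0,"rz":0},{"dx":0,"dy":0,"dz":0.018,"rx":0,"ry":0,"rz":0},{"dx":0,"dy":0,"dz":0.018,"rx":0,"ry":0,"rz":0}]' >/dev/null; python3 -c "from h import *;here()"
python3 -m handwheel '[{"dx":0,"dy":0,"dz":0.0,"rx":0,"ry":0,"rz":0},{"dx":0,"dy":0,"dz":0.0,"rx":0,"ry":0,"rz":0},{"dx":0,"dy":0,"dz":0,"rx":0,"ry":0,"rz":0},{"dx":0,"dy":0,"dz":0,"rx":0,"ry":0,"rz":0},{"dx":0,"dy":0,"dz":0,"rx":0,"ry":0,"rz":0}]' 0.72 20 >/dev/null; python3 -c "from h import *;here();goto((-.06,-.003),.192,0)"
```

```text
t 3.1 press xy mm [-95.74 -24.96] z 192.54 yaw 3.71 F press [-0.67 -0.55  0.34] w 85.4 ff 0.0
t 3.6 press xy mm [-95.66 -24.98] z 192.95 yaw 3.7 F press [-1.16  0.31  5.67] w 65.4 ff 23.0
target [0.5207 0.2155 0.192 ] d mm [ 37.  -19.6   1. ] rotvec deg [-0.01 -0.03  3.7 ]
```

```bash
python3 -m handwheel '[{"dx":0.003,"dy":-0.002,"dz":-0.0008,"rx":0,"ry":0,"rz":0.4},{"dx":0.009,"dy":-0.005,"dz":-0.0008,"rx":0,"ry":0,"rz":1.0},{"dx":0.016,"dy":-0.009,"dz":-0.0008,"rx":0,"ry":0,"rz":1.8},{"dx":0.024,"dy":-0.013,"dz":-0.0008,"rx":0,"ry":0,"rz":2.6},{"dx":0.031,"dy":-0.016,"dz":-0.0008,"rx":0,"ry":0,"rz":3.3},{"dx":0.036,"dy":-0.018,"dz":-0.0008,"rx":0,"ry":0,"rz":3.7},{"dx":0.036,"dy":-0.018,"dz":-0.0008,"rx":0,"ry":0,"rz":3.7},{"dx":0.036,"dy":-0.018,"dz":-0.0008,"rx":0,"ry":0,"rz":3.7}]' >/dev/null
python3 - <<'E'
from h import *
from bench import env
here()
for n,(x0,y0,w,h) in (("scene",(132,185,128,96)),):
    f=env.grab_frame(n); pickle.dump(f,open(f"pics/{n}3.pkl","wb"))
    im=cv2.resize(f["color"][y0:y0+h,x0:x0+w,::-1],(800,600),interpolation=cv2.INTER_CUBIC); cv2.imwrite(f"pics/{n}3c.png",cv2.convertScaleAbs(im,alpha=1.4))
E
```

```text
t 4.4 press xy mm [-61.03  -4.74] z 193.29 yaw 0.01 F press [-0.25  0.01 -1.89] w 65.3 ff 22.6
```

View pics/scene3c.png

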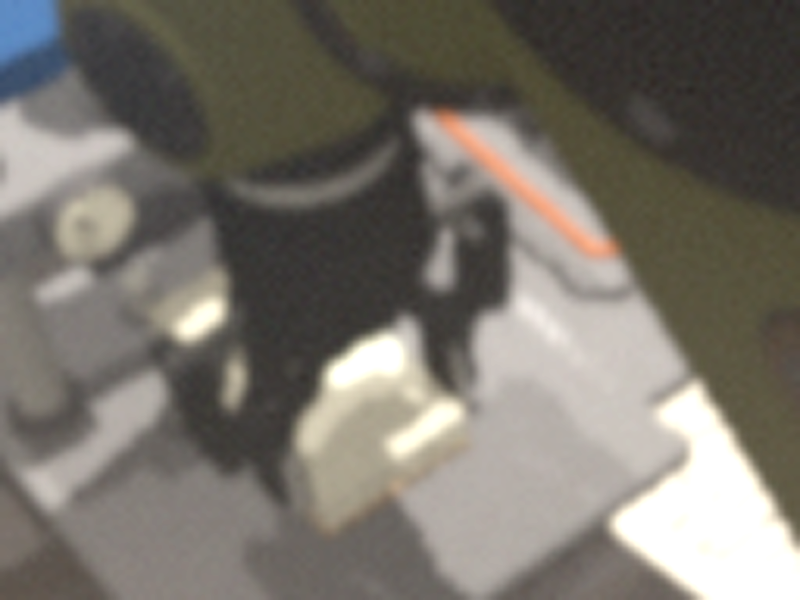

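```bash
N='{"dx":0,"dy":0,"dz":0,"rx":0,"ry":0,"rz":0}'
python3 -m handwheel '[{"dx":0.003,"dy":0,"dz":0,"rx":0,"ry":0,"rz":0},{"dx":0.006,"dy":0,"dz":0,"rx":0,"ry":0,"rz":0},{"dx":0.008,"dy":-0.001,"dz":0,"rx":0,"ry":0,"rz":0},{"dx":0.008,"dy":-0.0015,"dz":0,"rx":0,"ry":0,"rz":0},{"dx":0.008,"dy":-0.002,"dz":0,"rx":0,"ry":0,"rz":0}]' >/dev/null; python3 -c "from h import *;here()"
for i in 1; do python3 -m handwheel '[{"dx":0,"dy":-0.0005,"dz":0,"rx":0,"ry":0,"rz":0},{"dx":0,"dy":-0.001,"dz":0,"rx":0,"ry":0,"rz":0},{"dx":0,"dy":-0.001,"dz":0,"rx":0,"ry":0,"rz":0}]' >/dev/null; python3 -c "from h import *;here()"; done
```

```text
t 4.95 press xy mm [-52.99  -2.69] z 193.4 yaw 0.0 F press [-0.15 -0.48 -1.19] w 65.2 ff 22.6
t 5.25 press xy mm [-53.03  -1.64] z 193.45 yaw 0.01 F press [-0.02  0.19 -1.06] w 65.6 ff 22.6
```

```bash
python3 -m handwheel '[{"dx":0,"dy":-0.0005,"dz":0,"rx":0,"ry":0,"rz":0},{"dx":0,"dy":-0.0008,"dz":0,"rx":0,"ry":0,"rz":0},{"dx":0,"dy":-0.0008,"dz":0,"rx":0,"ry":0,"rz":0}]' >/dev/null; python3 -c "from h import *;here()"
```

```text
t 5.55 press xy mm [-53.01  -0.87] z 193.45 yaw 0.01 F press [-0.13  0.87 -0.99] w 65.5 ff 22.6
```

```bash
python3 -m handwheel '[{"dx":0,"dy":-0.0005,"dz":0,"rx":0,"ry":0,"rz":0},{"dx":0,"dy":-0.0008,"dz":0,"rx":0,"ry":0,"rz":0},{"dx":0,"dy":-0.0008,"dz":0,"rx":0,"ry":0,"rz":0}]' >/dev/null; python3 -c "from h import *;here()"
```

```text
t 5.85 press xy mm [-52.99  -0.06] z 193.45 yaw 0.01 F press [ 0.31 -0.04 -1.47] w 65.1 ff 22.6
```

```bash
python3 -m handwheel '[{"dx":0,"dy":-0.0005,"dz":0,"rx":0,"ry":0,"rz":0},{"dx":0,"dy":-0.0008,"dz":0,"rx":0,"ry":0,"rz":0},{"dx":0,"dy":-0.0008,"dz":0,"rx":0,"ry":0,"rz":0}]' >/dev/null; python3 -c "from h import *;here()"
```

```text
t 6.15 press xy mm [-52.98   0.42] z 193.39 yaw -0.01 F press [-1.88 -4.38 -0.64] w 65.1 ff 22.7
```

```bash
python3 -m handwheel '[{"dx":0,"dy":-0.0003,"dz":0,"rx":0,"ry":0,"rz":0},{"dx":0,"dy":-0.0006,"dz":0,"rx":0,"ry":0,"rz":0},{"dx":0,"dy":-0.0006,"dz":0,"rx":0,"ry":0,"rz":0}]' >/dev/null; python3 -c "from h import *;here()"
```

```text
t 6.45 press xy mm [-52.96   0.67] z 193.33 yaw -0.04 F press [-1.54 -9.7   0.6 ] w 65.1 ff 22.8
```

```bash
python3 -m handwheel '[{"dx":0,"dy":0.001,"dz":0,"rx":0,"ry":0,"rz":0},{"dx":0.001,"dy":0.0012,"dz":0,"rx":0,"ry":0,"rz":0},{"dx":0.002,"dy":0.0012,"dz":0,"rx":0,"ry":0,"rz":0},{"dx":0.002,"dy":0.0012,"dz":0,"rx":0,"ry":0,"rz":0}]' >/dev/null; python3 -c "from h import *;here()"
```

```text
t 6.85 press xy mm [-50.9    0.19] z 193.43 yaw 0.02 F press [-0.11 -1.14 -0.85] w 65.4 ff 22.8
```

```bash
python3 -m handwheel '[{"dx":0.0005,"dy":0,"dz":0,"rx":0,"ry":0,"rz":0},{"dx":0.001,"dy":0,"dz":0,"rx":0,"ry":0,"rz":0},{"dx":0.001,"dy":0,"dz":0,"rx":0,"ry":0,"rz":0}]' >/dev/null; python3 -c "from h import *;here()"
```

```text
t 7.15 press xy mm [-49.93   0.16] z 193.47 yaw 0.01 F press [-0.74 -0.75 -0.73] w 65.3 ff 22.7
```

```bash
python3 -m handwheel '[{"dx":0.0004,"dy":0,"dz":0,"rx":0,"ry":0,"rz":0},{"dx":0.0008,"dy":0,"dz":0,"rx":0,"ry":0,"rz":0},{"dx":0.0008,"dy":0,"dz":0,"rx":0,"ry":0,"rz":0}]' >/dev/null; python3 -c "from h import *;here()"
```

```text
t 7.45 press xy mm [-49.11   0.15] z 193.51 yaw 0.01 F press [-0.04 -0.36 -1.89] w 65.5 ff 22.8
```

```bash
python3 -m handwheel '[{"dx":0.0004,"dy":0,"dz":0,"rx":0,"ry":0,"rz":0},{"dx":0.0008,"dy":0,"dz":0,"rx":0,"ry":0,"rz":0},{"dx":0.0008,"dy":0,"dz":0,"rx":0,"ry":0,"rz":0}]' >/dev/null; python3 -c "from h import *;here()"
```

```text
t 7.75 press xy mm [-48.6    0.13] z 193.25 yaw 0.01 F press [-4.35 -0.11  0.03] w 65.4 ff 22.8
```

```bash
python3 -m handwheel '[{"dx":0.0004,"dy":0,"dz":0,"rx":0,"ry":0,"rz":0},{"dx":0.0007,"dy":0,"dz":0,"rx":0,"ry":0,"rz":0},{"dx":0.0007,"dy":0,"dz":0,"rx":0,"ry":0,"rz":0}]' >/dev/null; python3 -c "from h import *;here()"
```

```text
t 8.05 press xy mm [-48.26   0.12] z 193.01 yaw 0.02 F press [-8.23 -0.57  1.07] w 65.5 ff 23.0
```

```bash
python3 -c "
from bench import env
print(env.sense()['wrist_torque'])"
python3 -m handwheel '[{"dx":-0.0008,"dy":0,"dz":0,"rx":0,"ry":0,"rz":0},{"dx":-0.0008,"dy":0,"dz":0,"rx":0,"ry":0,"rz":0},{"dx":-0.0008,"dy":0,"dz":0,"rx":0,"ry":0,"rz":0}]' >/dev/null; python3 -c "
from h import *;here()
from bench import env
print(env.sense()['wrist_torque'])"
python3 -m handwheel '[{"dx":0,"dy":0,"dz":0,"rx":0,"ry":0,"rz":0},{"dx":0,"dy":0,"dz":0,"rx":0,"ry":0,"rz":0},{"dx":0,"dy":0,"dz":0,"rx":0,"ry":0,"rz":0},{"dx":0,"dy":0,"dz":0,"rx":0,"ry":0,"rz":0}]' 1 >/dev/null; python3 -c "from h import *;here()"
```

```text
[-0.15060116  1.36750673  0.11664106]
t 8.35 press xy mm [-48.64   0.11] z 193.33 yaw 0.01 F press [-5.18 -0.54 -0.49] w 65.5 ff 22.8
[-0.04834262  0.87701143  0.05665025]
t 8.75 press xy mm [-48.32   0.08] z 193.65 yaw -0.0 F press [-0.08 -0.05 -0.1 ] w 85.4 ff 0.0
```

```bash
python3 -m handwheel '[{"dx":0,"dy":0,"dz":-0.02,"rx":0,"ry":0,"rz":0},{"dx":0,"dy":0,"dz":-0.05,"rx":0,"ry":0,"rz":0},{"dx":-0.03,"dy":0,"dz":-0.055,"rx":0,"ry":0,"rz":0},{"dx":-0.05,"dy":0,"dz":-0.055,"rx":0,"ry":0,"rz":0},{"dx":-0.05,"dy":0,"dz":-0.055,"rx":0,"ry":0,"rz":0}]' 1 >/dev/null
python3 -m handwheel '[{"dx":0,"dy":0,"dz":0,"rx":0,"ry":0,"rz":0},{"dx":0,"dy":0,"dz":0,"rx":0,"ry":0,"rz":0},{"dx":0,"dy":0,"dz":0.01,"rx":0,"ry":0,"rz":0},{"dx":0,"dy":0,"dz":0.02,"rx":0,"ry":0,"rz":0},{"dx":0,"dy":0,"dz":0.04,"rx":0,"ry":0,"rz":0},{"dx":0,"dy":0,"dz":0.053,"rx":0,"ry":0,"rz":0},{"dx":0,"dy":0,"dz":0.053,"rx":0,"ry":0,"rz":0},{"dx":0,"dy":0,"dz":0.053,"rx":0,"ry":0,"rz":0}]' 0 20 >/dev/null
python3 - <<'E'
from h import *
from bench import env
here()
out=[]
for n,(x0,y0,w,h) in (("top",(132,135,100,75)),("scene",(132,195,100,75))):
    f=env.grab_frame(n); pickle.dump(f,open(f"pics/{n}4.pkl","wb"))
    im=cv2.resize(f["color"][y0:y0+h,x0:x0+w,::-1],(400,300),interpolation=cv2.INTER_CUBIC)
    out.append(cv2.resize(cv2.convertScaleAbs(im,alpha=1.1),(400,300)))
cv2.imwrite("pics/both4.png",cv2.resize(np.hstack(out),(800,300)))
E
```

```text
t 10.05 press xy mm [-98.37   0.1 ] z 195.27 yaw 0.01 F press [ 0.19 -0.13  1.18] w -0.3 ff 0.0
```

View pics/both4.png

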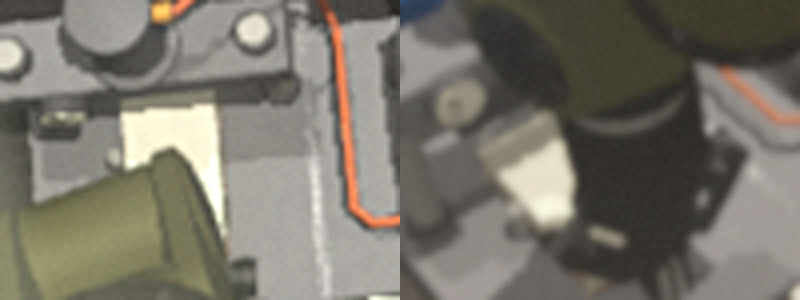

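The pad's rear end is now under the crosshead and its left side is at the side pin (top tile, x about 122–218, y 100). The closed fingers are in front of it. Now a gentle squaring push.

```bash
python3 -m handwheel '[{"dx":0.004,"dy":0,"dz":0,"rx":0,"ry":0,"rz":0},{"dx":0.008,"dy":0,"dz":0,"rx":0,"ry":0,"rz":0},{"dx":0.012,"dy":0,"dz":0,"rx":0,"ry":0,"rz":0},{"dx":0.014,"dy":0,"dz":0,"rx":0,"ry":0,"rz":0},{"dx":0.015,"dy":0,"dz":0,"rx":0,"ry":0,"rz":0},{"dx":0.016,"dy":0,"dz":0,"rx":0,"ry":0,"rz":0},{"dx":0.016,"dy":0,"dz":0,"rx":0,"ry":0,"rz":0}]' >/dev/null; python3 -c "from h import *;here()"
```

```text
t 10.85 press xy mm [-8.244e+01  8.000e-02] z 195.43 yaw 0.0 F press [-0.23 -0.48 -0.81] w -0.1 ff 0.0
```

```bash
python3 -m handwheel '[{"dx":0.0004,"dy":0,"dz":0,"rx":0,"ry":0,"rz":0},{"dx":0.0008,"dy":0,"dz":0,"rx":0,"ry":0,"rz":0},{"dx":0.0008,"dy":0,"dz":0,"rx":0,"ry":0,"rz":0}]' >/dev/null; python3 -c "from h import *;here()"
```

```text
t 11.15 press xy mm [-81.67   0.1 ] z 195.48 yaw 0.0 F press [ 0.41 -0.03  0.08] w -0.3 ff 0.0
```

```bash
python3 -m handwheel '[{"dx":0.0004,"dy":0,"dz":0,"rx":0,"ry":0,"rz":0},{"dx":0.0008,"dy":0,"dz":0,"rx":0,"ry":0,"rz":0},{"dx":0.0008,"dy":0,"dz":0,"rx":0,"ry":0,"rz":0}]' >/dev/null; python3 -c "from h import *;here()"
```

```text
t 11.45 press xy mm [-8.085e+01  8.000e-02] z 195.46 yaw 0.0 F press [ 1.3  -0.46  0.98] w -0.1 ff 0.0
```

```bash
python3 -m handwheel '[{"dx":0.0004,"dy":0,"dz":0,"rx":0,"ry":0,"rz":0},{"dx":0.0008,"dy":0,"dz":0,"rx":0,"ry":0,"rz":0},{"dx":0.0008,"dy":0,"dz":0,"rx":0,"ry":0,"rz":0}]' >/dev/null; python3 -c "from h import *;here()"
```

```text
t 11.75 press xy mm [-8.005e+01  8.000e-02] z 195.44 yaw 0.0 F press [-0.84  0.59  0.17] w 0.3 ff 0.0
```

```bash
python3 -m handwheel '[{"dx":0.0004,"dy":0,"dz":0,"rx":0,"ry":0,"rz":0},{"dx":0.0008,"dy":0,"dz":0,"rx":0,"ry":0,"rz":0},{"dx":0.0008,"dy":0,"dz":0,"rx":0,"ry":0,"rz":0}]' >/dev/null; python3 -c "from h import *;here()"
```

```text
t 12.05 press xy mm [-7.924e+01  7.000e-02] z 195.44 yaw 0.0 F press [-0.31  0.9  -1.41] w 0.1 ff 0.0
```

```bash
python3 -m handwheel '[{"dx":0.0004,"dy":0,"dz":0,"rx":0,"ry":0,"rz":0},{"dx":0.0007,"dy":0,"dz":0,"rx":0,"ry":0,"rz":0},{"dx":0.0007,"dy":0,"dz":0,"rx":0,"ry":0,"rz":0}]' >/dev/null; python3 -c "from h import *;here()"
```

```text
t 12.35 press xy mm [-78.55   0.08] z 195.46 yaw 0.01 F press [0.06 0.27 0.1 ] w 0.2 ff 0.0
```

```bash
python3 -m handwheel '[{"dx":0.0004,"dy":0,"dz":0,"rx":0,"ry":0,"rz":0},{"dx":0.0008,"dy":0,"dz":0,"rx":0,"ry":0,"rz":0},{"dx":0.0008,"dy":0,"dz":0,"rx":0,"ry":0,"rz":0}]' >/dev/null; python3 -c "from h import *;here()"
```

```text
t 12.65 press xy mm [-77.73   0.08] z 195.45 yaw 0.0 F press [-0.24  0.19 -0.8 ] w -0.2 ff 0.0
```

```bash
python3 -m handwheel '[{"dx":0.0004,"dy":0,"dz":0,"rx":0,"ry":0,"rz":0},{"dx":0.0007,"dy":0,"dz":0,"rx":0,"ry":0,"rz":0},{"dx":0.0007,"dy":0,"dz":0,"rx":0,"ry":0,"rz":0}]' >/dev/null; python3 -c "from h import *;here()"
```

```text
t 12.95 press xy mm [-77.09   0.08] z 195.42 yaw 0.0 F press [-0.97  0.67  0.05] w -0.2 ff 0.3
```

```bash
python3 -m handwheel '[{"dx":0.0004,"dy":0,"dz":0,"rx":0,"ry":0,"rz":0},{"dx":0.0007,"dy":0,"dz":0,"rx":0,"ry":0,"rz":0},{"dx":0.0007,"dy":0,"dz":0,"rx":0,"ry":0,"rz":0}]' >/dev/null; python3 -c "from h import *;here()"
```

```text
t 13.25 press xy mm [-76.73   0.1 ] z 195.37 yaw 0.01 F press [-5.87 -0.09  5.44] w -0.1 ff 3.2
```

```bash
python3 -m handwheel '[{"dx":0.0003,"dy":0,"dz":0,"rx":0,"ry":0,"rz":0},{"dx":0.0005,"dy":0,"dz":0,"rx":0,"ry":0,"rz":0},{"dx":0.0005,"dy":0,"dz":0,"rx":0,"ry":0,"rz":0}]' >/dev/null; python3 -c "from h import *;here()"
```

```text
t 13.55 press xy mm [-76.49   0.16] z 195.37 yaw 0.02 F press [-11.03  -0.77   8.12] w -0.1 ff 5.2
```

```bash
python3 -m handwheel '[{"dx":-0.003,"dy":0,"dz":0,"rx":0,"ry":0,"rz":0},{"dx":-0.02,"dy":0,"dz":0,"rx":0,"ry":0,"rz":0},{"dx":-0.03,"dy":0,"dz":-0.04,"rx":0,"ry":0,"rz":0},{"dx":-0.03,"dy":0,"dz":-0.08,"rx":0,"ry":0,"rz":0},{"dx":-0.03,"dy":0,"dz":-0.11,"rx":0,"ry":0,"rz":0},{"dx":-0.03,"dy":0,"dz":-0.11,"rx":0,"ry":0,"rz":0}]' >/dev/null
python3 - <<'E'
from h import *
from bench import env
here();goto((-.062,-.185),.30,0); print(env.sense()["q"].round(3))
E
```

```text
t 14.15 press xy mm [-105.38    0.26] z 309.65 yaw 0.01 F press [-0.84  0.1  -0.19] w -0.1 ff 0.0
target [0.5313 0.0338 0.3   ] d mm [ 43.3 185.3   9.6] rotvec deg [-0.12 -0.42  0.01]
[ 0.356  0.337  1.707 -0.     1.09   1.857]
```

```bash
python3 -m handwheel '[{"dx":0.04,"dy":0.185,"dz":0.005,"rx":0,"ry":0,"rz":0},{"dx":0.04,"dy":0.185,"dz":0.005,"rx":0,"ry":0,"rz":0},{"dx":0.04,"dy":0.185,"dz":0.005,"rx":0,"ry":0,"rz":0},{"dx":0.043,"dy":0.185,"dz":0.005,"rx":0,"ry":0,"rz":0},{"dx":0.043,"dy":0.185,"dz":0.005,"rx":0,"ry":0,"rz":0},{"dx":0.043,"dy":0.185,"dz":0.005,"rx":0,"ry":0,"rz":0},{"dx":0.043,"dy":0.185,"dz":0.005,"rx":0,"ry":0,"rz":0}]' 1 >/dev/null
python3 - <<'E'
from h import *
from bench import env
here();goto((-.062,-.185),.243,0)
out=[]
fs=[env.grab_frame("scene"),env.grab_frame("top")]
f=fs[0]; pickle.dump(f,open("pics/scene5.pkl","wb")); pickle.dump(fs[1],open("pics/top5.pkl","wb"))
for f,(x0,y0,w,h) in ((fs[0],(122,195,96,72)),(fs[0],(205,180,64,48)),(fs[1],(140,150,72,72)),(fs[1],(210,150,60,60))):
    im=cv2.resize(f["color"][y0:y0+h,x0:x0+w,::-1],(400,300),interpolation=cv2.INTER_CUBIC); out.append(im)
cv2.imwrite("pics/q5.png",np.vstack([np.hstack(out[:2]),np.hstack(out[2:])]))
E
```

```text
t 14.85 press xy mm [ -63.07 -184.16] z 299.95 yaw 0.04 F press [-0.01 -0.31  0.67] w 85.6 ff 0.0
target [0.5313 0.0338 0.243 ] d mm [ 1.1  0.8 57. ] rotvec deg [-0.01  0.04  0.04]
```

View pics/q5.png

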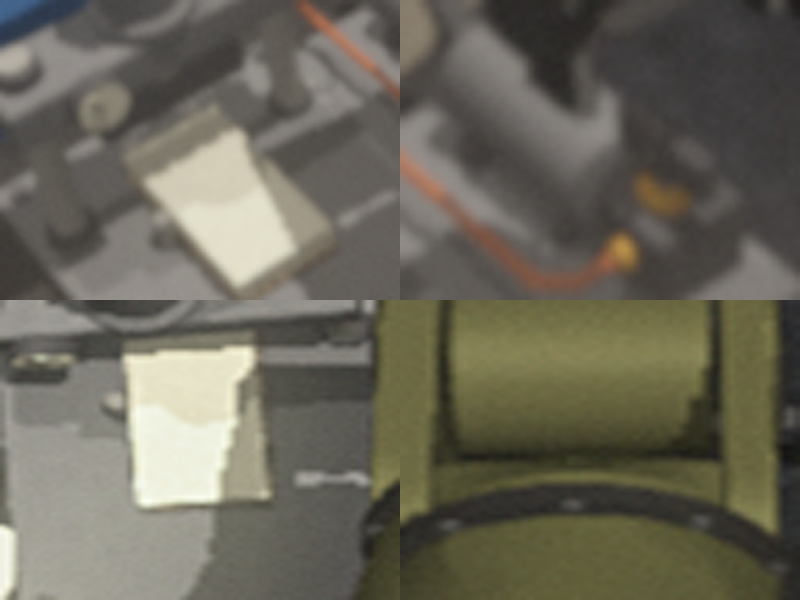

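Run:
```python
from h import *
f=ld("top5"); print(proj(f,pw(PR,[(-.068,.033,.036),(-.068,-.033,.036),(-.068,.033,.016),(-.068,-.033,.016),(.02,.033,.036),(.02,-.033,.036)])).round(1).tolist(), "seen FL 164.8,199.4 FR 188.8,197.5")
f=ld("scene5"); print(proj(f,pw(PR,[(-.068,.033,.036),(-.068,-.033,.036)])).round(1).tolist(),"seen FL",122+240/4.167,195+290/4.167,"FR",122+335/4.167,195+235/4.167)
def hl(v):  # handle line ends
    return proj(f,pw(PR,[(-.062+s*.027*np.cos(v),-.185+s*.027*np.sin(v),.094) for s in(-1,1)])).round(1).tolist()
print(hl(0),hl(.3))
```

```text
[[164.7, 199.7], [188.7, 197.5], [166.2, 200.8], [189.8, 198.6], [162.8, 168.7], [186.5, 166.5]] seen FL 164.8,199.4 FR 188.8,197.5
[[178.4, 263.2], [201.8, 248.5]] seen FL 179.5953923686105 264.5944324454044 FR 202.39356851451885 251.39548836093113
[[254.7, 206.7], [241.0, 195.6]] [[256.8, 204.9], [238.9, 197.3]]
```

The pad is home to within a pixel (top-view front corners at 164.8,199.4 and 188.8,197.5, matching the prediction). Now down onto the T-handle.

```bash
python3 -m handwheel '[{"dx":0.001,"dy":0.001,"dz":0.03,"rx":0,"ry":0,"rz":0},{"dx":0.001,"dy":0.001,"dz":0.045,"rx":0,"ry":0,"rz":0},{"dx":0.001,"dy":0.001,"dz":0.056,"rx":0,"ry":0,"rz":0},{"dx":0.001,"dy":0.001,"dz":0.056,"rx":0,"ry":0,"rz":0},{"dx":0.001,"dy":0.001,"dz":0.056,"rx":0,"ry":0,"rz":0}]' 1 >/dev/null;python3 -c "from h import *;here()"
python3 -m handwheel '[{"dx":0,"dy":0,"dz":0,"rx":0,"ry":0,"rz":0},{"dx":0,"dy":0,"dz":0,"rx":0,"ry":0,"rz":0},{"dx":0,"dy":0,"dz":0,"rx":0,"ry":0,"rz":0},{"dx":0,"dy":0,"dz":0,"rx":0,"ry":0,"rz":0},{"dx":0,"dy":0,"dz":0,"rx":0,"ry":0,"rz":0},{"dx":0,"dy":0,"dz":0,"rx":0,"ry":0,"rz":0},{"dx":0,"dy":0,"dz":0,"rx":0,"ry":0,"rz":0}]' 0 30 >/dev/null;python3 -c "from h import *;here()"
```

```text
t 15.45 press xy mm [ -61.7  -185.58] z 245.0 yaw 0.04 F press [0.99 0.64 0.05] w 85.7 ff 0.0
t 16.15 press xy mm [ -61.84 -185.84] z 244.64 yaw 0.03 F press [-1.19  0.6   3.3 ] w 10.6 ff 31.6
```

```bash
cat > ram.py <<'E'
from h import *
from bench import env
def prof(n=3):
    fs=[env.grab_frame("scene") for _ in range(n)]; f=fs[0]
    C=np.mean([g["color"].astype(np.float32) for g in fs],0)
    # rectified front face plane x=.035, 1 px = 0.5mm: cols y 45..-45, rows z .11...026
    src=np.float32([[0,0],[180,0],[180,168],[0,168]])
    q=proj(f,pw(PR,[(.035,.045,.11),(.035,-.045,.11),(.035,-.045,.026),(.035,.045,.026)])).astype(np.float32)
    return cv2.warpPerspective(C,cv2.getPerspectiveTransform(q,src),(180,168)),fs[-1]
E
python3 - <<'E'
from ram import *
im,f=prof(4); np.save("pics/base.npy",im); here()
p=im[:,30:150].mean((1,2)); print({round(110-i*.5,1):round(float(p[i])) for i in range(0,168,6)})
cv2.imwrite("pics/rect0.png",cv2.resize(im[:,:,::-1],(540,504)))
E
```

```text
t 16.35 press xy mm [ -61.85 -185.87] z 244.62 yaw 0.01 F press [-2.02  1.44  5.19] w 10.2 ff 31.9
{110.0: 77, 107.0: 74, 104.0: 71, 101.0: 67, 98.0: 65, 95.0: 64, 92.0: 63, 89.0: 64, 86.0: 66, 83.0: 74, 80.0: 86, 77.0: 96, 74.0: 100, 71.0: 101, 68.0: 106, 65.0: 116, 62.0: 125, 59.0: 126, 56.0: 122, 53.0: 119, 50.0: 118, 47.0: 118, 44.0: 120, 41.0: 129, 38.0: 147, 35.0: 169, 32.0: 186, 29.0: 195}[ WARN:0@7.553] global loadsave.cpp:1063 imwrite_ Unsupported depth image for selected encoder is fallbacked to CV_8U.
```

View pics/rect0.png

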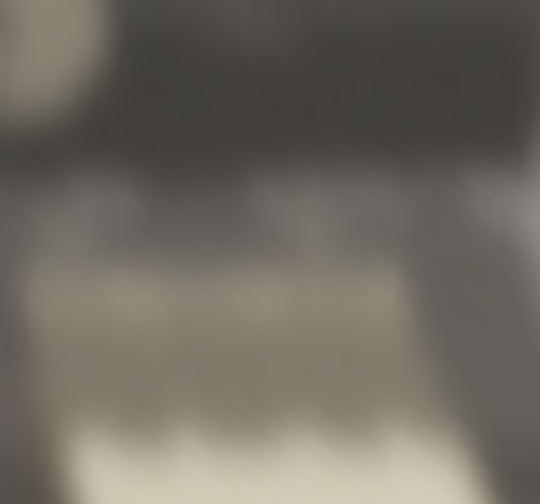

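The rectified view shows the dark platen ending at row 165 of 504, so the foot is at about z = 82 mm and the ram is near 0. I'll track that edge numerically from here, as the ten pictures are used up.

```bash
cat >> ram.py <<'E'
def edge(n=3):
    im,f=prof(n); p=im[:,30:150].mean((1,2)); i0=50
    # first row below the dark bar where brightness passes 82 (start from darkest row)
    k=int(np.argmin(p)); j=k+int(np.argmax(p[k:]>82)); z=110-.5*(j-1+(82-p[j-1])/(p[j]-p[j-1]))
    return round(float(z),2), round(float(p[k])), round(110-.5*k,1)
def report(n=3):
    z=edge(n); here(); print("foot z,dark,at:",*z,"tz",env.sense()["wrist_torque"][2].round(3))
E
python3 -c "from ram import *; report()"
python3 -m handwheel '[{"dx":0,"dy":0,"dz":0,"rx":0,"ry":0,"rz":-2},{"dx":0,"dy":0,"dz":0,"rx":0,"ry":0,"rz":-4},{"dx":0,"dy":0,"dz":0,"rx":0,"ry":0,"rz":-5},{"dx":0,"dy":0,"dz":0,"rx":0,"ry":0,"rz":-5},{"dx":0,"dy":0,"dz":0,"rx":0,"ry":0,"rz":-5}]' >/dev/null;python3 -c "from ram import *; report()"
```

```text
t 16.5 press xy mm [ -61.85 -185.84] z 244.58 yaw 0.02 F press [-1.79  1.31  5.78] w 10.3 ff 32.0
foot z,dark,at: 81.01 63 92.0 tz 0.336
t 17.15 press xy mm [ -61.85 -186.15] z 244.61 yaw 4.98 F press [-1.49 -2.21  5.28] w 10.2 ff 30.1
foot z,dark,at: 80.98 63 91.5 tz 0.079
```

```bash
python3 -m handwheel '[{"dx":0,"dy":0,"dz":0,"rx":0,"ry":0,"rz":-2},{"dx":0,"dy":0,"dz":0,"rx":0,"ry":0,"rz":-2},{"dx":0,"dy":0,"dz":0,"rx":0,"ry":0,"rz":-2},{"dx":0,"dy":0,"dz":0,"rx":0,"ry":0,"rz":-2}]' >/dev/null;python3 -c "from ram import *; report()"
```

```text
t 17.7 press xy mm [ -61.84 -186.25] z 244.6 yaw 6.95 F press [-1.86 -3.69  5.43] w 10.4 ff 30.2
foot z,dark,at: 80.97 63 91.0 tz 0.103
```

```bash
python3 -m handwheel '[{"dx":0,"dy":0,"dz":0,"rx":0,"ry":0,"rz":-2},{"dx":0,"dy":0,"dz":0,"rx":0,"ry":0,"rz":-2},{"dx":0,"dy":0,"dz":0,"rx":0,"ry":0,"rz":-2},{"dx":0,"dy":0,"dz":0,"rx":0,"ry":0,"rz":-2}]' >/dev/null;python3 -c "from ram import *; report()"
```

```text
t 18.25 press xy mm [ -61.81 -186.35] z 244.6 yaw 8.95 F press [-1.62 -4.88  4.57] w 10.6 ff 30.2
foot z,dark,at: 80.97 63 91.0 tz 0.061
```

```bash
python3 -m handwheel '[{"dx":0,"dy":0,"dz":0,"rx":0,"ry":0,"rz":-2},{"dx":0,"dy":0,"dz":0,"rx":0,"ry":0,"rz":-2},{"dx":0,"dy":0,"dz":0,"rx":0,"ry":0,"rz":-2}]' >/dev/null;python3 -c "from ram import *; report()"
```

```text
t 18.7 press xy mm [ -61.8  -186.45] z 244.59 yaw 10.95 F press [-0.9  -6.03  4.68] w 10.2 ff 30.2
foot z,dark,at: 80.89 63 91.0 tz 0.075
```

```bash
python3 -m handwheel '[{"dx":0,"dy":0,"dz":0,"rx":0,"ry":0,"rz":-2},{"dx":0,"dy":0,"dz":0,"rx":0,"ry":0,"rz":-2},{"dx":0,"dy":0,"dz":0,"rx":0,"ry":0,"rz":-2}]' >/dev/null;python3 -c "from ram import *; report()"
```

```text
t 19.15 press xy mm [ -61.77 -186.57] z 244.62 yaw 12.95 F press [-1.   -7.94  4.73] w 10.4 ff 30.2
foot z,dark,at: 80.87 63 91.0 tz 0.124
```

```bash
python3 -m handwheel '[{"dx":0,"dy":0.0008,"dz":0,"rx":0,"ry":0,"rz":-2},{"dx":0,"dy":0.0008,"dz":0,"rx":0,"ry":0,"rz":-2},{"dx":0,"dy":0.0008,"dz":0,"rx":0,"ry":0,"rz":-2}]' >/dev/null;python3 -c "from ram import *; report()"
```

```text
t 19.6 press xy mm [ -61.67 -186.94] z 244.6 yaw 14.96 F press [-2.22 -2.23  5.07] w 10.4 ff 30.3
foot z,dark,at: 80.9 63 92.0 tz 0.07
```

```bash
python3 -m handwheel '[{"dx":0,"dy":0.00015,"dz":0,"rx":0,"ry":0,"rz":-2},{"dx":0,"dy":0.00015,"dz":0,"rx":0,"ry":0,"rz":-2},{"dx":0,"dy":0.00015,"dz":0,"rx":0,"ry":0,"rz":-2}]' >/dev/null;python3 -c "from ram import *; report()"
```

```text
t 20.05 press xy mm [ -61.61 -187.11] z 244.62 yaw 16.95 F press [-1.74 -1.94  5.21] w 10.1 ff 30.3
foot z,dark,at: 80.86 63 91.0 tz 0.11
```

```bash
python3 -m handwheel '[{"dx":0,"dy":0.00015,"dz":0,"rx":0,"ry":0,"rz":-2},{"dx":0,"dy":0.00015,"dz":0,"rx":0,"ry":0,"rz":-2},{"dx":0,"dy":0.00015,"dz":0,"rx":0,"ry":0,"rz":-2}]' >/dev/null;python3 -c "from ram import *; report()"
```

```text
t 20.5 press xy mm [ -61.56 -187.29] z 244.62 yaw 18.95 F press [-2.28 -1.89  6.5 ] w 10.5 ff 30.3
foot z,dark,at: 80.9 63 90.0 tz 0.085
```

```bash
python3 -m handwheel '[{"dx":0,"dy":0.00015,"dz":0,"rx":0,"ry":0,"rz":-2},{"dx":0,"dy":0.00015,"dz":0,"rx":0,"ry":0,"rz":-2},{"dx":0,"dy":0.00015,"dz":0,"rx":0,"ry":0,"rz":-2}]' >/dev/null;python3 -c "from ram import *; report()"
```

```text
t 20.95 press xy mm [ -61.53 -187.41] z 244.59 yaw 20.95 F press [-1.8  -3.14  5.99] w 10.4 ff 30.3
foot z,dark,at: 80.85 63 91.0 tz 0.106
```

```bash
python3 -m handwheel '[{"dx":0,"dy":0.0002,"dz":0,"rx":0,"ry":0,"rz":-2},{"dx":0,"dy":0.0002,"dz":0,"rx":0,"ry":0,"rz":-2},{"dx":0,"dy":0.0002,"dz":0,"rx":0,"ry":0,"rz":-2}]' >/dev/null;python3 -c "from ram import *; report()"
```

```text
t 21.4 press xy mm [ -61.44 -187.58] z 244.62 yaw 22.95 F press [-2.31 -2.99  4.92] w 10.6 ff 30.3
foot z,dark,at: 80.84 63 90.5 tz 0.116
```

```bash
python3 -m handwheel '[{"dx":0,"dy":0.0002,"dz":0,"rx":0,"ry":0,"rz":-2},{"dx":0,"dy":0.0002,"dz":0,"rx":0,"ry":0,"rz":-2},{"dx":0,"dy":0.0002,"dz":0,"rx":0,"ry":0,"rz":-2}]' >/dev/null;python3 -c "from ram import *; report()"
```

```text
t 21.85 press xy mm [ -61.38 -187.76] z 244.63 yaw 24.95 F press [-2.25 -2.04  4.57] w 10.4 ff 30.3
foot z,dark,at: 80.77 63 92.0 tz 0.111
```

```bash
python3 -m handwheel '[{"dx":0,"dy":0.0002,"dz":0,"rx":0,"ry":0,"rz":-2},{"dx":0,"dy":0.0002,"dz":0,"rx":0,"ry":0,"rz":-2},{"dx":0,"dy":0.0002,"dz":0,"rx":0,"ry":0,"rz":-2}]' >/dev/null;python3 -c "from ram import *; report()"
```

```text
t 22.3 press xy mm [ -61.29 -187.93] z 244.61 yaw 26.95 F press [-1.33 -2.52  4.41] w 10.1 ff 30.3
foot z,dark,at: 80.72 63 91.0 tz 0.081
```

```bash
python3 -m handwheel '[{"dx":0,"dy":0.0002,"dz":0,"rx":0,"ry":0,"rz":-2},{"dx":0,"dy":0.0002,"dz":0,"rx":0,"ry":0,"rz":-2},{"dx":0,"dy":0.0002,"dz":0,"rx":0,"ry":0,"rz":-2}]' >/dev/null;python3 -c "from ram import *; report()"
```

```text
t 22.75 press xy mm [ -61.2  -188.09] z 244.63 yaw 28.95 F press [-2.24 -1.96  4.76] w 10.4 ff 30.3
foot z,dark,at: 80.67 63 91.0 tz 0.119
```

```bash
python3 -m handwheel '[{"dx":0,"dy":0.0002,"dz":0,"rx":0,"ry":0,"rz":-2},{"dx":0,"dy":0.0002,"dz":0,"rx":0,"ry":0,"rz":-2},{"dx":0,"dy":0.0002,"dz":0,"rx":0,"ry":0,"rz":-2}]' >/dev/null;python3 -c "from ram import *; report()"
```

```text
t 23.2 press xy mm [ -61.12 -188.24] z 244.61 yaw 30.95 F press [-1.79 -1.49  5.65] w 10.4 ff 30.3
foot z,dark,at: 80.68 63 91.0 tz 0.05
```

```bash
python3 -m handwheel '[{"dx":0,"dy":0.0002,"dz":0,"rx":0,"ry":0,"rz":-2},{"dx":0,"dy":0.0002,"dz":0,"rx":0,"ry":0,"rz":-2},{"dx":0,"dy":0.0002,"dz":0,"rx":0,"ry":0,"rz":-2}]' >/dev/null;python3 -c "from ram import *; report()"
```

```text
t 23.65 press xy mm [ -61.02 -188.39] z 244.61 yaw 32.96 F press [-2.64 -0.99  7.02] w 10.4 ff 30.3
foot z,dark,at: 78.29 63 90.5 tz 0.091
```

```bash
python3 -m handwheel '[{"dx":0,"dy":0.0002,"dz":0,"rx":0,"ry":0,"rz":-2},{"dx":0,"dy":0.0002,"dz":0,"rx":0,"ry":0,"rz":-2},{"dx":0,"dy":0.0002,"dz":0,"rx":0,"ry":0,"rz":-2}]' >/dev/null;python3 -c "from ram import *; report()"
```

```text
t 24.1 press xy mm [ -60.93 -188.55] z 244.61 yaw 34.95 F press [-2.56 -1.25  6.09] w 10.5 ff 30.3
foot z,dark,at: 73.64 63 88.0 tz 0.095
```

The ram is sinking at about 10 mm/s. I'll ease back 1° and watch it.

```bash
python3 -m handwheel '[{"dx":0,"dy":-0.0001,"dz":0,"rx":0,"ry":0,"rz":1},{"dx":0,"dy":-0.0001,"dz":0,"rx":0,"ry":0,"rz":1},{"dx":0,"dy":-0.0001,"dz":0,"rx":0,"ry":0,"rz":1},{"dx":0,"dy":-0.0001,"dz":0,"rx":0,"ry":0,"rz":1}]' >/dev/null;python3 -c "from ram import *; report(2)"
```

```text
t 24.6 press xy mm [ -60.97 -188.46] z 244.6 yaw 33.95 F press [-2.26 -0.87  5.25] w 10.6 ff 30.2
foot z,dark,at: 70.14 63 84.0 tz -0.012
```

```bash
python3 -m handwheel '[{"dx":0,"dy":0,"dz":0,"rx":0,"ry":0,"rz":0},{"dx":0,"dy":0,"dz":0,"rx":0,"ry":0,"rz":0},{"dx":0,"dy":0,"dz":0,"rx":0,"ry":0,"rz":0},{"dx":0,"dy":0,"dz":0,"rx":0,"ry":0,"rz":0},{"dx":0,"dy":0,"dz":0,"rx":0,"ry":0,"rz":0},{"dx":0,"dy":0,"dz":0,"rx":0,"ry":0,"rz":0}]' >/dev/null;python3 -c "from ram import *; report(2)"
```

```text
t 25.3 press xy mm [ -60.97 -188.49] z 244.62 yaw 33.95 F press [-3.4  -0.93  6.64] w 10.5 ff 30.2
foot z,dark,at: 67.15 64 79.0 tz 0.009
```

```bash
python3 -m handwheel '[{"dx":0,"dy":0,"dz":0,"rx":0,"ry":0,"rz":0},{"dx":0,"dy":0,"dz":0,"rx":0,"ry":0,"rz":0},{"dx":0,"dy":0,"dz":0,"rx":0,"ry":0,"rz":0},{"dx":0,"dy":0,"dz":0,"rx":0,"ry":0,"rz":0},{"dx":0,"dy":0,"dz":0,"rx":0,"ry":0,"rz":0},{"dx":0,"dy":0,"dz":0,"rx":0,"ry":0,"rz":0},{"dx":0,"dy":0,"dz":0,"rx":0,"ry":0,"rz":0},{"dx":0,"dy":0,"dz":0,"rx":0,"ry":0,"rz":0}]' >/dev/null;python3 -c "from ram import *; report(2)"
```

```text
t 26.2 press xy mm [ -60.97 -188.47] z 244.62 yaw 33.95 F press [-2.5  -1.09  5.8 ] w 10.4 ff 30.2
foot z,dark,at: 58.01 64 70.5 tz -0.013
```

```bash
python3 -m handwheel '[{"dx":0,"dy":0,"dz":0,"rx":0,"ry":0,"rz":0},{"dx":0,"dy":0,"dz":0,"rx":0,"ry":0,"rz":0},{"dx":0,"dy":0,"dz":0,"rx":0,"ry":0,"rz":0},{"dx":0,"dy":0,"dz":0,"rx":0,"ry":0,"rz":0},{"dx":0,"dy":0,"dz":0,"rx":0,"ry":0,"rz":0},{"dx":0,"dy":0,"dz":0,"rx":0,"ry":0,"rz":0},{"dx":0,"dy":0,"dz":0,"rx":0,"ry":0,"rz":0},{"dx":0,"dy":0,"dz":0,"rx":0,"ry":0,"rz":0}]' >/dev/null;python3 -c "from ram import *; report(2)"
```

```text
t 27.1 press xy mm [ -60.96 -188.48] z 244.63 yaw 33.95 F press [-2.32 -1.01  6.58] w 10.4 ff 30.2
foot z,dark,at: 50.21 64 63.5 tz 0.003
```

```bash
python3 -m handwheel '[{"dx":0,"dy":0,"dz":0,"rx":0,"ry":0,"rz":0},{"dx":0,"dy":0,"dz":0,"rx":0,"ry":0,"rz":0},{"dx":0,"dy":0,"dz":0,"rx":0,"ry":0,"rz":0},{"dx":0,"dy":0,"dz":0,"rx":0,"ry":0,"rz":0},{"dx":0,"dy":0,"dz":0,"rx":0,"ry":0,"rz":0},{"dx":0,"dy":0,"dz":0,"rx":0,"ry":0,"rz":0},{"dx":0,"dy":0,"dz":0,"rx":0,"ry":0,"rz":0},{"dx":0,"dy":0,"dz":0,"rx":0,"ry":0,"rz":0}]' >/dev/null;python3 -c "from ram import *; report(2)"
```

```text
t 28.0 press xy mm [ -60.99 -188.46] z 244.6 yaw 33.95 F press [-2.48 -1.17  5.61] w 10.3 ff 30.2
foot z,dark,at: 43.24 65 53.5 tz -0.015
```

```bash
python3 -m handwheel '[{"dx":0,"dy":0,"dz":0,"rx":0,"ry":0,"rz":0},{"dx":0,"dy":0,"dz":0,"rx":0,"ry":0,"rz":0},{"dx":0,"dy":0,"dz":0,"rx":0,"ry":0,"rz":0},{"dx":0,"dy":0,"dz":0,"rx":0,"ry":0,"rz":0},{"dx":0,"dy":0,"dz":0,"rx":0,"ry":0,"rz":0},{"dx":0,"dy":0,"dz":0,"rx":0,"ry":0,"rz":0},{"dx":0,"dy":0,"dz":0,"rx":0,"ry":0,"rz":0},{"dx":0,"dy":0,"dz":0,"rx":0,"ry":0,"rz":0}]' >/dev/null;python3 -c "from ram import *; report(2)"
```

```text
t 28.9 press xy mm [ -60.99 -188.48] z 244.61 yaw 33.95 F press [-2.19 -1.61  6.01] w 10.2 ff 30.2
foot z,dark,at: 42.61 65 54.0 tz 0.019
```

```bash
python3 -m handwheel '[{"dx":0,"dy":0,"dz":0,"rx":0,"ry":0,"rz":0},{"dx":0,"dy":0,"dz":0,"rx":0,"ry":0,"rz":0},{"dx":0,"dy":0,"dz":0,"rx":0,"ry":0,"rz":0},{"dx":0,"dy":0,"dz":0,"rx":0,"ry":0,"rz":0},{"dx":0,"dy":0,"dz":0,"rx":0,"ry":0,"rz":0},{"dx":0,"dy":0,"dz":0,"rx":0,"ry":0,"rz":0},{"dx":0,"dy":0,"dz":0,"rx":0,"ry":0,"rz":0},{"dx":0,"dy":0,"dz":0,"rx":0,"ry":0,"rz":0}]' >/dev/null;python3 -c "from ram import *; report(2)"
```

```text
t 29.8 press xy mm [ -60.97 -188.47] z 244.59 yaw 33.95 F press [-1.93 -0.6   3.87] w 10.5 ff 30.2
foot z,dark,at: 42.6 65 50.5 tz -0.019
```

The platen has come to rest on the pad (the edge no longer moves). Now closing the valve.

```bash
python3 -m handwheel '[{"dx":0.0001,"dy":-0.0006,"dz":0,"rx":0,"ry":0,"rz":7},{"dx":0.0002,"dy":-0.0012,"dz":0,"rx":0,"ry":0,"rz":14},{"dx":0.0003,"dy":-0.0017,"dz":0,"rx":0,"ry":0,"rz":21},{"dx":0.0005,"dy":-0.0022,"dz":0,"rx":0,"ry":0,"rz":27},{"dx":0.0007,"dy":-0.0026,"dz":0,"rx":0,"ry":0,"rz":32},{"dx":0.0007,"dy":-0.0026,"dz":0,"rx":0,"ry":0,"rz":33},{"dx":0.0007,"dy":-0.0026,"dz":0,"rx":0,"ry":0,"rz":33}]' >/dev/null;python3 - <<'E'
from ram import *
report(2); im,f=prof(2); p=im[:,30:150].mean((1,2)); print({round(110-i*.5,1):round(float(p[i])) for i in range(80,168,6)})
E
```

```text
t 30.6 press xy mm [ -61.83 -185.84] z 244.62 yaw 0.94 F press [-1.94  0.59  5.64] w 10.3 ff 30.2
foot z,dark,at: 42.61 65 52.5 tz -0.075
{70.0: 74, 67.0: 73, 64.0: 71, 61.0: 68, 58.0: 66, 55.0: 65, 52.0: 65, 49.0: 66, 46.0: 68, 43.0: 79, 40.0: 106, 37.0: 142, 34.0: 171, 31.0: 189, 28.0: 196}
```

```bash
python3 -m handwheel '[{"dx":0,"dy":0,"dz":0,"rx":0,"ry":0,"rz":1},{"dx":0,"dy":0,"dz":0,"rx":0,"ry":0,"rz":1},{"dx":0,"dy":0,"dz":0,"rx":0,"ry":0,"rz":1}]' >/dev/null;python3 -c "from ram import *; report(1)"
```

```text
t 31.05 press xy mm [ -61.84 -185.79] z 244.61 yaw -0.02 F press [-2.27 -0.7   5.65] w 10.3 ff 32.3
foot z,dark,at: 42.61 65 52.5 tz 0.415
```

```bash
python3 -m handwheel '[{"dx":0,"dy":0,"dz":0,"rx":0,"ry":0,"rz":1},{"dx":0,"dy":0,"dz":0,"rx":0,"ry":0,"rz":1},{"dx":0,"dy":0,"dz":0,"rx":0,"ry":0,"rz":1}]' >/dev/null;python3 -c "from ram import *; report(1)"
```

```text
t 31.4 press xy mm [ -61.83 -185.75] z 244.63 yaw -0.99 F press [-2.23 -0.45  5.96] w 10.7 ff 39.3
foot z,dark,at: 42.58 65 54.0 tz 0.63
```

Torque and grip force rise against the hard stop, so the valve is shut. Releasing and retreating straight up.

```bash
python3 -m handwheel '[{"dx":0,"dy":0,"dz":0,"rx":0,"ry":0,"rz":0},{"dx":0,"dy":0,"dz":0,"rx":0,"ry":0,"rz":0},{"dx":0,"dy":0,"dz":0,"rx":0,"ry":0,"rz":0},{"dx":0,"dy":0,"dz":0,"rx":0,"ry":0,"rz":0},{"dx":0,"dy":0,"dz":0,"rx":0,"ry":0,"rz":0},{"dx":0,"dy":0,"dz":0,"rx":0,"ry":0,"rz":0}]' 1 >/dev/null
python3 -m handwheel '[{"dx":0,"dy":0,"dz":-0.01,"rx":0,"ry":0,"rz":0},{"dx":0,"dy":0,"dz":-0.03,"rx":0,"ry":0,"rz":0},{"dx":0,"dy":0,"dz":-0.06,"rx":0,"ry":0,"rz":0},{"dx":0,"dy":0,"dz":-0.09,"rx":0,"ry":0,"rz":0},{"dx":-0.03,"dy":0,"dz":-0.11,"rx":0,"ry":0,"rz":0},{"dx":-0.07,"dy":0,"dz":-0.11,"rx":0,"ry":0,"rz":0},{"dx":-0.11,"dy":0,"dz":-0.11,"rx":0,"ry":0,"rz":0},{"dx":-0.15,"dy":0,"dz":-0.11,"rx":0,"ry":0,"rz":0}]' 1 >/dev/null
python3 - <<'E'
from ram import *
report(2); f=env.grab_frame("scene"); g=ld("scene0"); t=env.grab_frame("top"); h5=ld("top5")
# handle region vs start picture (valve then 0..0.05), pad front vs the home picture
for a,b,(u,v),r in ((f,g,(248,201),14),(t,h5,(176,190),14)):
    A,B=[x["color"][v-r:v+r,u-r:u+r].mean(2).astype(np.float32) for x in (a,b)]
    print("shift px",cv2.phaseCorrelate(A,B,cv2.createHanningWindow((2*r,2*r),cv2.CV_32F)),"mean diff",abs(A-B).mean().round(1))
E
```

```text
t 32.9 press xy mm [-215.05 -182.89] z 355.01 yaw -0.99 F press [ 0.92 -0.51  0.44] w 85.6 ff 0.0
foot z,dark,at: 42.78 66 53.5 tz -0.012
shift px ((0.0012498469112198762, -0.11870512352104434), 1.0067473072475857) mean diff 1.3
shift px ((-0.3521318965905298, -0.3230198705289524), 0.6558816369374593) mean diff 24.3
```

Run:
```python
from ram import *
def rect(f):
    q=proj(f,pw(PR,[(.02,.06,.036),(.02,-.06,.036),(-.10,-.06,.036),(-.10,.06,.036)])).astype(np.float32)
    return cv2.warpPerspective(f["color"].astype(np.float32).mean(2),cv2.getPerspectiveTransform(q,np.float32([[0,0],[240,0],[240,240],[0,240]])),(240,240))
for n in ("now","top5"):
    A=rect(env.grab_frame("top") if n=="now" else ld("top5"))
    r={}
    for k,sl in (("rear",slice(50,90)),("front",slice(130,170))):
        g=np.diff(cv2.GaussianBlur(A[sl].mean(0)[None],(5,1),0)[0]); r["L "+k]=60-.5*(35+np.argmax(g[35:90])); r["R "+k]=60-.5*(150+np.argmin(g[150:205]))
    for k,sl in (("L",slice(70,100)),("R",slice(140,170))):
        g=np.diff(A[:,sl].mean(1)); r["front "+k]=20-.5*(150+np.argmin(g[150:210]))
    print(n,r)
```

```text
now {'L rear': np.float64(35.5), 'R rear': np.float64(-30.5), 'L front': np.float64(35.5), 'R front': np.float64(-30.5), 'front L': np.float64(-66.0), 'front R': np.float64(-66.0)}
top5 {'L rear': np.float64(35.5), 'R rear': np.float64(-16.5), 'L front': np.float64(35.5), 'R front': np.float64(-30.5), 'front L': np.float64(-66.0), 'front R': np.float64(-66.0)}
```

```bash
python3 -c "
from bench import env
print(env.sign_off())"
```

```text
the job is handed in; nothing more can be done
None
```

The job is handed in, no verdict came back: the pad is square on the pins, the platen rests on it after sinking at about 10 mm/s, and the valve is shut on its hard stop.

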